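# Couple the draw hook to the load sled and draw it home

### The job

Get the load sled of the training rig ready for its next run: pick up the loose draw hook by its upright black grip and push its mouth onto the sled's headed pin until the sprung latch has snapped shut behind the pin, then draw the sled by the hook back against the stop at the rail's near end and let go, leaving it coupled with the hook lying on the sled. The sled slides away until it meets a clamped stop farther along the rail, which is in a different place each time, so feel your way: push and pull gently (never more than about 40 N on the pin), move the sled only with the hook, and leave the other things on the bench where they are.

Things in the scene. Friction and masses are not known exactly. Their poses are not given: they have to be found in the camera images.
- hook: Loose draw hook: flat dark steel plate 14 mm thick, 0.34 kg (+-25%), 177 mm long, lies flat on the bench. Origin: on the underside at the seat's centre, where the pin ends up. +x: the way the mouth opens and is pushed; +z up. The slot is 20 mm wide, its back wall at x = -8 mm: a 16 mm pin is fully home at x = 0. Overall x -118 to +59 mm, y -30 to +31 mm (shank behind the seat 36 mm wide).
- grip (a point): Where to hold the hook: centre line of its upright square black grip block, 40 mm above the hook's underside, at hook x = -66 mm, y = 0. The block is 22 x 22 mm, sides square to the hook's axes, and stands from 14 to 54 mm above the underside. The hook's centre of mass is about 22 mm from it towards the mouth.
- mouth (a point): Between the ends of the hook's two straight prongs: hook x = 44 mm, y = 0, 7 mm above the underside (half the plate's thickness). Beyond it the lips flare out to x = 59 mm and guide in a pin up to 8 mm off-centre.
- latch (a joint): Sprung latch in the hook's slot: bright steel finger pivoted on the +y prong (hook x 30, y 15 mm), slanting across. 0 = shut; up to 1.2 rad as an entering pin swings it inwards. It meets the pin 35 mm before home and takes 10 to 15 N of push to pass; it snaps back to 0 only with the pin within about 3 mm of home. Pulled back, the pin then bears on the latch at hook x about 12 mm.
- sled: Loose load sled on the rail, 0.55 kg (+-25%). Origin: on its underside below the pin; +x away from the side the hook comes from. Plate 70 mm wide, 10 mm thick, x -100 (near edge) to +110 mm; grey ballast block at x 64 to 108 mm, top 44 mm above the underside. Slides with 2 to 6 N, less than the latch needs: pushing drives it 15 to 75 mm until it meets the far stop, then the latch gives.
- pin: The sled's upright steel pin, fixed to it. Origin: on its axis, 21 mm above the sled's underside, 11 mm above its plate. Pin 16 mm in diameter; on top a head 28 mm in diameter, 6 mm thick, its underside 22 mm above the plate: the 14 mm hook passes beneath with 8 mm to spare and goes on only from the side.
- rail: Fixed low rail on the bench, 370 x 98 mm: channel 74 mm wide between side bars 20 mm high, floor 12 mm above the bench (so the sled's plate top is at 22 mm). Origin: on the bench on the centre line; +x along the rail, as the sled's. Channel x -170 to +200 mm. The far stop is a dark steel block clamped across it, not measured, moved each time: it stops the pin between x = +15 and +45 mm.
- home (a point): Point of the rail where the pin's origin is when the sled is home against the near stop: rail x = -60 mm, y = 0, 33 mm above the bench. The near stop is a low bar across the channel, its face at rail x = -160 mm, its top 20 mm above the bench, so the hook passes over it.
- keypanel: Bystander: black key panel 100 x 140 x 16 mm lying on the bench; origin under its centre.
- screwdriver: Bystander: screwdriver lying on the bench; origin under it.
- breaker: Bystander: grey and white circuit breaker 75 x 54 x 72 mm; origin under its centre.
- pulley: Bystander: aluminium pulley wheel 64 mm in diameter, 22 mm high; origin under its centre.
- weight: Bystander: steel disc weight with a hole, 56 mm in diameter, 18 mm high; origin under its centre.
- motor: Bystander: small square motor 42 x 42 x 41 mm with a shaft upward to 59 mm; origin under its centre.
- collar: Bystander: brass cylinder 32 mm in diameter, 20 mm high; origin under its centre.
Things that resemble listed ones, but are neither listed nor needed, are in the scene too. What is shaped like the hook but blue is not meant.

How it is judged (in metres and radians):
On the way, in this order (a step that is already met when the one before it is completed fails the run):
1. the pin, entering the mouth, swings the latch open (value of joint latch above 0.6 rad and x of pin in the frame of hook between -0.006 and 0.035 m and y of pin in the frame of hook between -0.012 and 0.012 m).
2. the latch is shut behind the pin (x of pin in the frame of hook between -0.006 and 0.016 m and y of pin in the frame of hook between -0.008 and 0.008 m and z of pin in the frame of hook between -0.002 and 0.026 m and value of joint latch below 0.15 rad), for 0.2 s.
3. the sled is drawn home by the coupled hook (all of step 2 and x of pin in the frame of rail below -0.055 m), for 0.2 s.
At the end, for the whole second after the job is handed in: The pin sits in the hook's slot between seat and latch (hook x -6 to 16 mm, y within 8 mm), the latch is shut (below 0.15 rad), the sled lies flat within 5 mm of the near stop (pin at rail x below -55 mm), and the hook lies flat (within 0.12 rad) and still on the sled (all of step 3 and y of pin in the frame of rail between -0.008 and 0.008 m and angle between hook's own z axis and vertical below 0.12 rad and angle between sled's own z axis and vertical below 0.06 rad and linear speed of each of hook, sled below 0.02 m/s); the robot touches nothing.
It fails at once if the hook presses on the pin with more than 40 N (contact force between hook and pin above 40 N).
It fails at once if the robot moves the sled directly instead of by the hook (contact force between any of the arm, the fingers and sled above 3 N).
It fails at once if a bystander is shifted by more than 30 mm (distance of any of keypanel, screwdriver, breaker, pulley, weight, motor, collar from where it was at the start of the episode above 0.03 m).
It also fails if it takes over 51 s, if anything falls off the work surface, if the arm or the gripper's body presses on something with over 40 N, if the wrist force passes 120 N, or if a joint passes its speed limit or range.

### The arm

A 6-joint arm with a two-finger parallel gripper is mounted at the origin on the work surface. World frame = base frame: x ahead of the robot, y to its left, z up, the work surface at z = 0. Lengths are in m, angles in degrees, forces in N, time in s.
With the tool pointing down it reaches from about 0.35 to 0.775 m from the base axis. Payload 7.3 kg.
Tool frame: the origin (TCP) lies at the centre of the arm's flange, where the gripper is bolted on; the fingertips stand 178 mm ahead of it and the grasp point (between the pads) lies 159 mm ahead of it; z points along the fingers, y is the direction in which the jaws open and shut (so a half turn about z gives the same grasp; the last joint's range is limited). The gripper opens to 92 mm and grips with 3 to 60 N. Pads are 19 mm wide; open, the fingers measure 130 mm over their backs; the gripper's body (75 mm by 190 mm) begins 47 mm behind the grasp point.
Start: joints at [66.406, 19.595, 87.324, -0, 73.075, -8.365], TCP at [0.138, 0.507, 0.405] pointing down, gripper open.
Joint ranges: [-145.02, 145.02], [-44.19, 115.74], [2.07, 154.8], [-57.11, 237.11], [16.16, 152.29], [-177.93, 177.93]. Speed limits (degrees/s): [147.25, 147.25, 180, 180, 180, 180].

### API

Orientations are given as a 3x3 rotation matrix whose columns are the frame's x, y, z axes.
In Python, from cell import r gives the robot as it stands.
- The arm moves only by the tool jog_arm, never from a script. Its argument "series" is a list of rows, each an object with "translation": the shift along the world's x, y, z in m, a list of three; "delta_rot": the turn, a rotation vector about the world's x, y, z in degrees, a list of three; "jaw": the finger opening in m, from 0 to 0.0918. A call has 1 to 10 rows; each row shifts and turns the pose as measured when the row begins; what a row does not reach is not made up. A row lasts 1/8 s, in which the tool goes at most 62.5 mm and 10.7 degrees, less where a joint would pass 70% of its speed; a pose out of reach is approached as far as the arm can. A call with a gripper value outside its range is refused whole. The fingers move at their own pace and stop on an object; the grip force is fixed at half the most. Time passes only in rows, so rows that do not move let the fingers close. It gives the time, the measured TCP pose, the force and the opening at its end, in the units of the state.
- r.state(): the state, without advancing time (a new reading comes with each control period).
- r.grab_frame(name): name is "side" or "top"; returns the picture (400x640x3 uint8, red, green, blue); there is no depth.
- r.camera_model(name): a dict with "vfov" (degrees; the focal length in pixels is half the picture's height over the tangent of half this angle, whatever the lens; pixels are square), "cx", "cy" (the principal point, pixels), "D" ([k1, k2, p1, p2, k3] as OpenCV has them; the pictures are not rectified), "world_from_camera" (4x4, takes a point from camera to world coordinates). Camera axes: x right, y down, z forward; pixel columns grow to the right and rows downward; lengths in m; the calibration is good to about 2 mm. A picture is of the moment at which its call begins. camera_model takes no time and is no camera call.
- r.finish_job(): hands the job in, once; it reports no verdict.
The state is a dict: "t": time; "qpos": joint angles; "joint_vel": joint speeds; "effort": joint torques, N m; "tool_pos": TCP position; "ee_rot": TCP orientation; "wrist_force": force on the tool from outside, world axes, zero at the start; "moment": the same for the moment, N m; "gripper_width": finger opening in m.
Only numpy, scipy, OpenCV 4.12 (cv2) and the standard library are available. Lean on these libraries where they do the work, as an engineer would, in place of code of your own. Each camera call takes 0.05 s, during which the arm holds its last target. There are 200 camera calls.

## Working session

There is one attempt and no reset: what is moved stays moved. The work goes in short steps, Python scripts to look and compute and a tool call to move; the robot and the scene stay as the last step left them, time stands still between calls to the robot, and variables do not carry over. Pictures are saved under pics/ and viewed, about 8 in all and at most 12, crops included, and the job is handed in when it is done.

Besides the shell and the picture viewer there is one more tool, called after "Emit:" as name([rows], argument=value, ...), one row to a line, values as JSON. jog_arm: Moves the arm, as the interface text tells. Its arguments: {"type":"object","properties":{"series":{"type":"array"}},"required":["series"]}

```bash
mkdir -p pics && cat > h.py <<'E'
import numpy as np, cv2
from cell import r
def cam(n):
    m=r.camera_model(n); f=200/np.tan(np.radians(m['vfov'])/2)
    return np.array([[f,0,m['cx']],[0,f,m['cy']],[0,0,1]]),np.array(m['D']),np.array(m['world_from_camera'])
def ray(n,px):
    K,D,T=cam(n); p=cv2.undistortPoints(np.array(px,float).reshape(-1,1,2),K,D).reshape(-1,2)
    return T[:3,3],np.c_[p,np.ones(len(p))]@T[:3,:3].T
def onz(n,px,z):
    o,d=ray(n,px); return o+d*((z-o[2])/d[:,2])[:,None]
def proj(n,P):
    K,D,T=cam(n); R=T[:3,:3].T
    return cv2.projectPoints(np.array(P,float).reshape(-1,1,3),cv2.Rodrigues(R)[0],-R@T[:3,3],K,D)[0].reshape(-1,2)
def save(n,name,crop=None,s=1):
    im=r.grab_frame(n)[:,:,::-1].copy(); cv2.imwrite(f'pics/{name}_raw.png',im)
    if crop: x0,y0,x1,y1=crop; im=im[y0:y1,x0:x1]
    cv2.imwrite(f'pics/{name}.png',cv2.resize(im,None,fx=s,fy=s,interpolation=cv2.INTER_CUBIC)); return im
E
python3 - <<'E'
from h import *
save('top','top0'); save('side','side0')
for n in('top','side'): K,D,T=cam(n); print(n,K[0,0],K[:2,2],D,T.round(3).tolist())
s=r.state(); print(s['t'],s['tool_pos'],s['ee_rot'],s['wrist_force'])
E
```

```text
top 501.7880480810229 [313.81816666 196.95232506] [-0.16284626  0.          0.          0.          0.        ] [[0.016, -0.997, 0.079, 0.47], [-1.0, -0.016, 0.008, -0.115], [-0.006, -0.079, -0.997, 1.4], [0.0, 0.0, 0.0, 1.0]]
side 382.727507417328 [317.8294898  196.53520644] [-0.04008867  0.          0.          0.          0.        ] [[0.899, -0.291, 0.329, 0.255], [-0.438, -0.625, 0.646, -0.703], [0.017, -0.725, -0.689, 0.729], [0.0, 0.0, 0.0, 1.0]]
0.1 [0.13785477 0.50645704 0.40410295] [[-9.64878760e-01  2.62695042e-01 -5.41155708e-04]
 [ 2.62695542e-01  9.64877857e-01 -1.33168771e-03]
 [ 1.72321402e-04 -1.42707638e-03 -9.99998967e-01]] [-0.50278825  0.38810627  0.07515948]
```

View pics/top0.png

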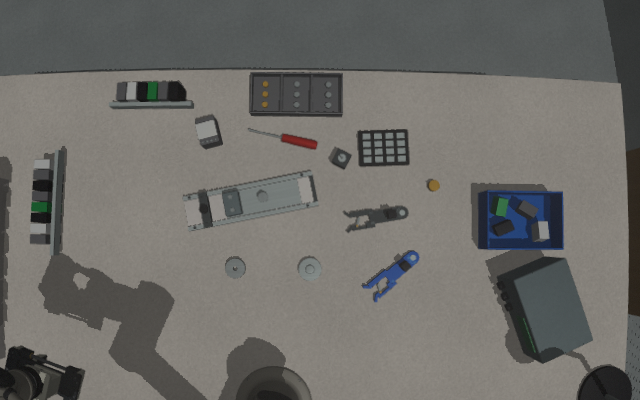

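View pics/side0.png

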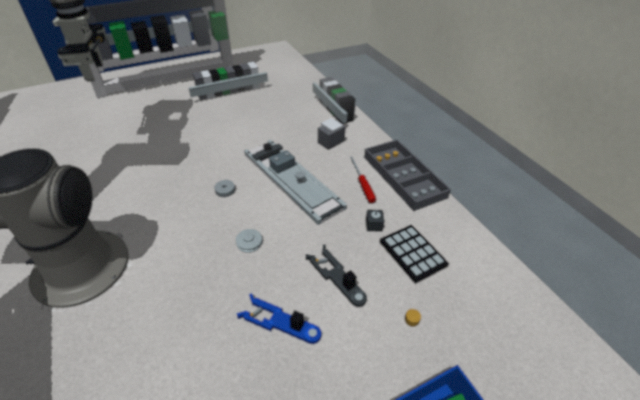

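The top view shows the dark hook at about (376,217), its mouth to the left near (347,218). The rail runs from (317,187) at the near end to (185,212), with the pin at (262,196) and the far stop at (206,206). The blue decoy is at (392,275). Next I'll enlarge this area.

```bash
python3 - <<'E'
from h import *
im=cv2.imread('pics/top0_raw.png')
a=cv2.resize(im[160:245,175:420],None,fx=3.2,fy=3.2,interpolation=cv2.INTER_CUBIC)
im=cv2.imread('pics/side0_raw.png')
b=cv2.resize(im[135:310,235:480],None,fx=1.8,fy=1.8,interpolation=cv2.INTER_CUBIC)
o=np.zeros((a.shape[0]+b.shape[0],a.shape[1],3),np.uint8);o[:a.shape[0]]=a;o[a.shape[0]:,:b.shape[1]]=b
cv2.imwrite('pics/c1.png',o);print(o.shape,a.shape)
E
```

```text
(587, 784, 3) (272, 784, 3)
```

View pics/c1.png

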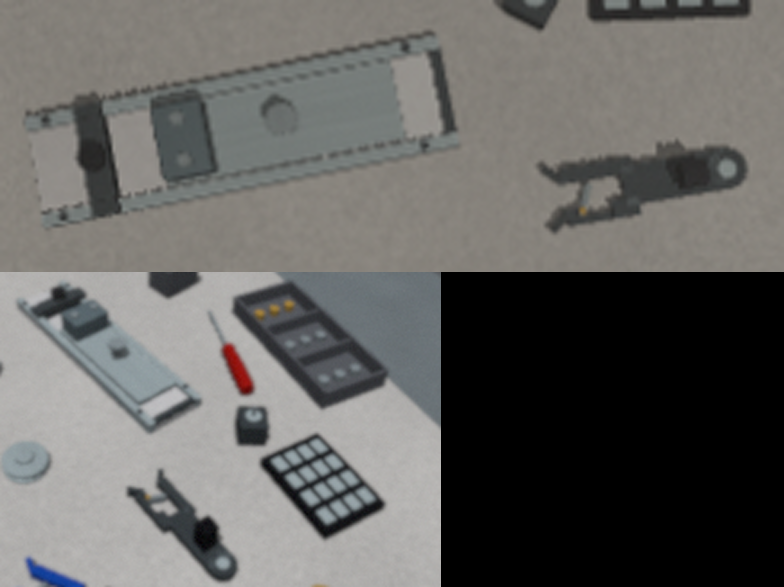

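The crop shows the pin head at (280,116), the tail hole at (728,168), the lip tips near (540,165) and (550,228), and the grip at (690,168). The rail corners are also clear. Now to turn these into world points and check them against the given sizes.

```bash
python3 - <<'E'
from h import *
c=lambda L:np.array(L,float)/3.2+[175,160]
R=onz('top',c([(435,33),(458,145),(25,112),(45,228)]),.02)[:,:2]
print(R.round(4).tolist()); n=(R[0]+R[1])/2; f=(R[2]+R[3])/2
u=(f-n)/np.linalg.norm(f-n); print('len',np.linalg.norm(f-n),'wid',np.linalg.norm(R[0]-R[1]),np.linalg.norm(R[2]-R[3]),'yaw',np.degrees(np.arctan2(u[1],u[0])), 'centre',(n+f)/2)
def tri(a,b):
    o1,d1=ray('top',[a]);o2,d2=ray('side',[b]);d1=d1[0];d2=d2[0]
    s=np.linalg.lstsq(np.c_[d1,-d2],o2-o1,rcond=None)[0];p,q=o1+s[0]*d1,o2+s[1]*d2
    return (p+q)/2,np.linalg.norm(p-q)
s=lambda x,y:(235+x/1.8,135+(y-272)/1.8)
print('pin top z.05',onz('top',c([(278,112)]),.05), tri(c([(278,112)])[0],s(119,342)))
print('grip',tri(c([(690,168)])[0],s(207,528)),onz('top',c([(690,168)]),.05))
T=onz('top',c([(728,168),(540,165),(550,228)]),.014);print('hole,tips',T.round(4).tolist())
m=T[1:].mean(0)-T[0];print('hook yaw',np.degrees(np.arctan2(m[1],m[0])),np.linalg.norm(m),np.linalg.norm(T[1]-T[2]))
im=cv2.imread('pics/top0_raw.png');hsv=cv2.cvtColor(im,cv2.COLOR_BGR2HSV)
k=np.zeros(im.shape[:2],np.uint8);k[195:240,338:415]=(hsv[195:240,338:415,2]<88)*255
cs=max(cv2.findContours(k,0,2)[0],key=cv2.contourArea).reshape(-1,2)
P=onz('top',cs,.014)[:,:2].astype(np.float32);print(cv2.minAreaRect(P*1000),len(cs))
# symmetric shank edges
ctr=P-T[0,:2];a=np.arctan2(m[1],m[0]);e=np.array([np.cos(a),np.sin(a)]);x=ctr@e;y=ctr@[-e[1],e[0]]
for lo,hi in((-.02,0),(0,.015),(.015,.03),(.03,.05),(.05,.07),(.07,.1),(.1,.13)):
    q=(x>lo)&(x<=hi);print(lo,hi,np.sort(y[q]).round(4)*1000)
print(x.min(),x.max())
E
```

```text
[[0.6532, -0.0954], [0.5563, -0.1168], [0.5789, 0.2619], [0.4781, 0.2406]]
len 0.36538722485607206 wid 0.09923007139803133 0.10301173664656528 yaw 102.04200769924802 centre [0.56662413 0.07260132]
pin top z.05 [[0.57991609 0.03591169 0.05      ]] (array([0.57907347, 0.03662353, 0.04738465]), np.float64(0.0022717360855303635))
grip (array([ 0.53694579, -0.31342464,  0.04130258]), np.float64(0.0033221850896294775)) [[ 0.53799151 -0.31291468  0.05      ]]
hole,tips [[0.5403, -0.3514, 0.014], [0.5405, -0.188, 0.014], [0.4862, -0.1973, 0.014]]
hook yaw 99.63346237136717 0.1610688463887328 0.05505691263919269
((528.2359619140625, -277.6339416503906), (59.02716827392578, 176.8144073486328), 10.314533233642578) 100
-0.02 0 [-18.1 -14.9 -14.4 -11.3 -10.8  -8.1  -4.9   8.8  13.   13.4]
0 0.015 [14.  15.3 16.3]
0.015 0.03 [-21.  -18.7  14.2  16.5]
0.03 0.05 [-30.4 -28.1 -20.9  14.3  16.6]
0.05 0.07 [-29.8 -28.9 -26.6 -24.3 -19.6  14.5  16.8]
0.07 0.1 [-23.  -20.9 -19.9 -18.6  -2.    6.2   8.5  14.7  19.3  23.9  24.7  26.2]
0.1 0.13 [-26.2 -26.  -25.4 -23.9 -23.7 -23.1 -12.3 -11.7 -11.5 -10.   -7.5  -7.1
   8.1  10.   10.4  15.4  17.3  17.7  18.3  19.6  20.6  24.   24.2  26.3
  26.5]
-0.013612160363036729 0.16287384319903947
```

The sizes agree: hook 59 x 177 mm, grip height 41 mm, pin head z 47 mm. The rail line is about 5 mm off the pin, so I'll refine it by mask.

```bash
python3 - <<'E'
from h import *
im=cv2.imread('pics/top0_raw.png').astype(int);b,g,rr=im[...,0],im[...,1],im[...,2]
k=np.zeros(b.shape,np.uint8);k[165:235,178:325]=((b-rr)[165:235,178:325]>-6)*255
k=cv2.morphologyEx(k,cv2.MORPH_OPEN,np.ones((2,2)))
ys,xs=np.nonzero(k);P=onz('top',np.c_[xs,ys],.02)[:,:2]
(c,s,a)=cv2.minAreaRect((P*1000).astype(np.float32));print('rect',c,s,a)
u=np.array([-.2086,.978])
for it in range(3):
    v=np.array([-u[1],u[0]]);x=P@u;y=P@v;X=[];L=[];H=[]
    for lo in np.arange(x.min()+.02,x.max()-.02,.01):
        q=(x>=lo)&(x<lo+.01);X.append(lo+.005);L.append(np.percentile(y[q],1));H.append(np.percentile(y[q],99))
    sl=(np.polyfit(X,L,1)[0]+np.polyfit(X,H,1)[0])/2
    u=u+sl*v;u/=np.linalg.norm(u)
X=np.array(X);print('yaw',np.degrees(np.arctan2(u[1],u[0])),'mid y',np.median((np.array(L)+H)/2),'width',np.median(np.array(H)-L),'x',x.min(),x.max())
pin=np.array([.5795,.0363]);print('pin',pin@u,pin@v, 'grip',np.array([.536,-.3135])@u,np.array([.536,-.3135])@v)
print('near/far edge x of bench-coloured gaps:')
E
```

```text
rect (563.9910888671875, 71.2856674194336) (102.03834533691406, 369.38958740234375) 12.07993221282959
yaw 102.13648945687385 mid y -0.5661870389101694 width 0.09855347423891647 x -0.2336143391029565 0.13577022836921626
pin -0.08634611592488074 -0.5741796676655256 grip -0.41918243159624585 -0.45810953789250064
near/far edge x of bench-coloured gaps:
```

Emit:
jog_arm([
  {"translation": [0.055, -0.03, 0], "delta_rot": [0, 0, 8.5], "jaw": 0.07},
  {"translation": [0.055, -0.03, 0], "delta_rot": [0, 0, 8.5], "jaw": 0.07},
  {"translation": [0.055, -0.03, 0], "delta_rot": [0, 0, 8.5], "jaw": 0.07},
  {"translation": [0.055, -0.03, 0], "delta_rot": [0, 0, 0], "jaw": 0.07},
  {"translation": [0.04, -0.045, 0], "delta_rot": [0, 0, 0], "jaw": 0.07},
  {"translation": [0.04, -0.045, 0], "delta_rot": [0, 0, 0], "jaw": 0.07},
  {"translation": [0.03, -0.055, 0], "delta_rot": [0, 0, 0], "jaw": 0.07},
  {"translation": [0.02, -0.058, 0], "delta_rot": [0, 0, 0], "jaw": 0.07},
  {"translation": [0.01, -0.06, 0], "delta_rot": [0, 0, 0], "jaw": 0.07},
  {"translation": [0.01, -0.06, 0], "delta_rot": [0, 0, 0], "jaw": 0.07},
])

```text
t: 1.35
tool_pos: [0.5113, 0.0565, 0.3998]
ee_rot: [[-0.98, -0.201, -0.005], [-0.201, 0.98, -0.003], [0.005, -0.002, -1.0]]
wrist_force: [1.0, 1.4, -0.5]
gripper_width: 0.0699
```

Emit:
jog_arm([
  {"translation": [0.004, -0.055, 0], "delta_rot": [0, 0, 0], "jaw": 0.07},
  {"translation": [0.004, -0.055, 0], "delta_rot": [0, 0, 0], "jaw": 0.07},
  {"translation": [0.004, -0.055, 0], "delta_rot": [0, 0, 0], "jaw": 0.07},
  {"translation": [0.004, -0.055, 0], "delta_rot": [0, 0, 0], "jaw": 0.07},
  {"translation": [0.003, -0.05, -0.025], "delta_rot": [0, 0, 0], "jaw": 0.07},
  {"translation": [0.003, -0.05, -0.025], "delta_rot": [0, 0, 0], "jaw": 0.07},
  {"translation": [0.003, -0.045, -0.03], "delta_rot": [0.17, -0.29, -0.5], "jaw": 0.07},
  {"translation": [0, 0, -0.035], "delta_rot": [0, 0, 0], "jaw": 0.07},
  {"translation": [0, 0, 0], "delta_rot": [0, 0, 0], "jaw": 0.07},
])

```text
t: 2.48
tool_pos: [0.5341, -0.3257, 0.278]
ee_rot: [[-0.983, -0.185, -0.003], [-0.185, 0.983, 0.003], [0.002, 0.003, -1.0]]
wrist_force: [-0.4, -0.1, 0.4]
gripper_width: 0.07
```

```bash
python3 - <<'E'
from h import *
save('side','s1'); s=r.state();print(s['tool_pos'],s['ee_rot'],s['t'])
im=cv2.imread('pics/s1_raw.png');a=im[160:320,250:450]
save('top','t1');im=cv2.imread('pics/t1_raw.png');b=im[160:320,290:490]
cv2.imwrite('pics/c2.png',cv2.resize(np.hstack([a,b]),None,fx=2,fy=2,interpolation=cv2.INTER_CUBIC))
E
```

```text
[ 0.53468636 -0.32609295  0.28010917] [[-9.82698109e-01 -1.85213862e-01  5.00993133e-04]
 [-1.85214043e-01  9.82698143e-01 -3.42726372e-04]
 [-4.28847346e-04 -4.29587521e-04 -9.99999816e-01]] 2.525
```

View pics/c2.png

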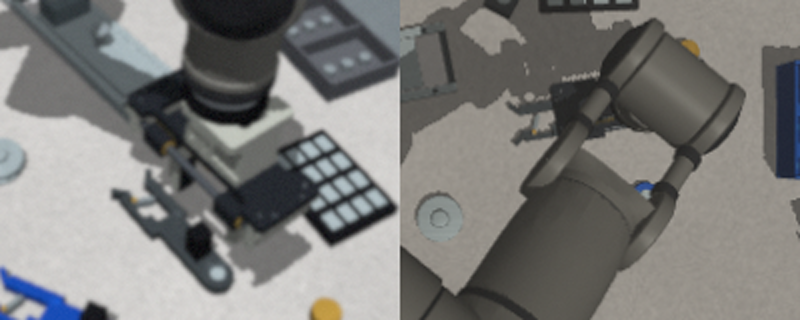

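The side view shows the gripper above the hook, with its jaws along the hook and the grip block at about (200,240) in the crop. Fix y, then descend and close.

Emit:
jog_arm([
  {"translation": [0.001, 0.0125, -0.02], "delta_rot": [0, 0, 0], "jaw": 0.07},
  {"translation": [0, 0, -0.03], "delta_rot": [0, 0, 0], "jaw": 0.07},
  {"translation": [0, 0, -0.02], "delta_rot": [0, 0, 0], "jaw": 0.07},
  {"translation": [0, 0, -0.01], "delta_rot": [0, 0, 0], "jaw": 0.07},
  {"translation": [0, 0, 0], "delta_rot": [0, 0, 0], "jaw": 0.07},
])

```text
t: 3.2
tool_pos: [0.5401, -0.3115, 0.2113]
ee_rot: [[-0.981, -0.191, 0.018], [-0.191, 0.981, -0.013], [-0.015, -0.016, -1.0]]
wrist_force: [0.6, -0.1, -0.3]
gripper_width: 0.0701
```

Emit:
jog_arm([
  {"translation": [0, 0, 0], "delta_rot": [0, 0, 0], "jaw": 0.07},
  {"translation": [0, 0, 0], "delta_rot": [0, 0, 0], "jaw": 0.07},
])

```text
t: 3.45
tool_pos: [0.5407, -0.3117, 0.2138]
ee_rot: [[-0.981, -0.191, 0.021], [-0.192, 0.981, -0.016], [-0.018, -0.019, -1.0]]
wrist_force: [0.3, 0.7, 0.8]
gripper_width: 0.0701
```

Emit:
jog_arm([
  {"translation": [-0.0045, -0.002, -0.007], "delta_rot": [0.9, 1.2, 0], "jaw": 0.07},
  {"translation": [0, 0, -0.006], "delta_rot": [0, 0, 0], "jaw": 0.07},
  {"translation": [0, 0, 0], "delta_rot": [0, 0, 0], "jaw": 0.07},
])

```text
t: 3.82
tool_pos: [0.5358, -0.3141, 0.2005]
ee_rot: [[-0.982, -0.191, -0.001], [-0.191, 0.982, 0.001], [0.001, 0.001, -1.0]]
wrist_force: [0.7, 0.8, 0.1]
gripper_width: 0.0703
```

Emit:
jog_arm([
  {"translation": [0, 0, 0], "delta_rot": [0, 0, 0], "jaw": 0.0},
  {"translation": [0, 0, 0], "delta_rot": [0, 0, 0], "jaw": 0.0},
  {"translation": [0, 0, 0], "delta_rot": [0, 0, 0], "jaw": 0.0},
  {"translation": [0, 0, 0], "delta_rot": [0, 0, 0], "jaw": 0.0},
  {"translation": [0, 0, 0], "delta_rot": [0, 0, 0], "jaw": 0.0},
  {"translation": [0, 0, 0], "delta_rot": [0, 0, 0], "jaw": 0.0},
])

```text
t: 4.58
tool_pos: [0.536, -0.3142, 0.2006]
ee_rot: [[-0.982, -0.191, -0.001], [-0.191, 0.982, 0.0], [0.001, 0.0, -1.0]]
wrist_force: [0.2, -0.3, -0.7]
gripper_width: 0.0216
```

The grip reads 21.6 mm, which matches the 22 mm block. Next: lift and carry it to a spot in front of the pin.

Emit:
jog_arm([
  {"translation": [0, 0, 0.02], "delta_rot": [0, 0, 0], "jaw": 0.0},
  {"translation": [0, 0, 0.03], "delta_rot": [0, 0, 0], "jaw": 0.0},
  {"translation": [0.014, 0.038, 0.005], "delta_rot": [0, 0, 0.5], "jaw": 0.0},
  {"translation": [0.014, 0.04, 0], "delta_rot": [0, 0, 0.3], "jaw": 0.0},
  {"translation": [0.014, 0.04, 0], "delta_rot": [0, 0, 0], "jaw": 0.0},
  {"translation": [0.014, 0.035, 0], "delta_rot": [0, 0, 0], "jaw": 0.0},
  {"translation": [0.007, 0.018, 0], "delta_rot": [0, 0, 0], "jaw": 0.0},
  {"translation": [0, 0, 0], "delta_rot": [0, 0, 0], "jaw": 0.0},
  {"translation": [0, 0, 0], "delta_rot": [0, 0, 0], "jaw": 0.0},
])

```text
t: 5.7
tool_pos: [0.5982, -0.1393, 0.2531]
ee_rot: [[-0.979, -0.203, -0.008], [-0.203, 0.979, 0.003], [0.007, 0.005, -1.0]]
wrist_force: [0.9, -0.4, -2.4]
gripper_width: 0.0219
```

Emit:
jog_arm([
  {"translation": [0.009, 0.012, -0.01], "delta_rot": [-0.17, -0.45, 0.3], "jaw": 0.0},
  {"translation": [0, 0.003, -0.007], "delta_rot": [0, 0, 0], "jaw": 0.0},
  {"translation": [0, 0, 0], "delta_rot": [0, 0, 0], "jaw": 0.0},
  {"translation": [0, 0, 0], "delta_rot": [0, 0, 0], "jaw": 0.0},
])

```text
t: 6.2
tool_pos: [0.6071, -0.1259, 0.2341]
ee_rot: [[-0.979, -0.205, -0.001], [-0.205, 0.979, 0.0], [0.001, 0.0, -1.0]]
wrist_force: [-0.1, -0.1, -2.8]
gripper_width: 0.0221
```

```bash
python3 - <<'E'
from h import *
save('side','s2');save('top','t2'); s=r.state();print(s['tool_pos'],s['ee_rot'],s['t'],s['wrist_force'])
a=cv2.resize(cv2.imread('pics/s2_raw.png')[130:270,235:395],None,fx=3,fy=3,interpolation=cv2.INTER_CUBIC)
b=cv2.resize(cv2.imread('pics/t2_raw.png')[150:255,235:355],None,fx=4*.66,fy=4*.66,interpolation=cv2.INTER_CUBIC)
o=np.zeros((a.shape[0],a.shape[1]+b.shape[1],3),np.uint8);o[:,:a.shape[1]]=a;o[:b.shape[0],a.shape[1]:]=b
cv2.imwrite('pics/c3.png',o);print(o.shape,a.shape)
E
```

```text
[ 0.60707865 -0.12592715  0.23423876] [[-9.78713514e-01 -2.05229702e-01 -7.91132196e-04]
 [-2.05229863e-01  9.78713792e-01  1.27273918e-04]
 [ 7.48171603e-04  2.86928656e-04 -9.99999679e-01]] 6.3 [-0.16475693 -0.28332917 -2.0881769 ]
(420, 797, 3) (420, 480, 3)
```

View pics/c3.png

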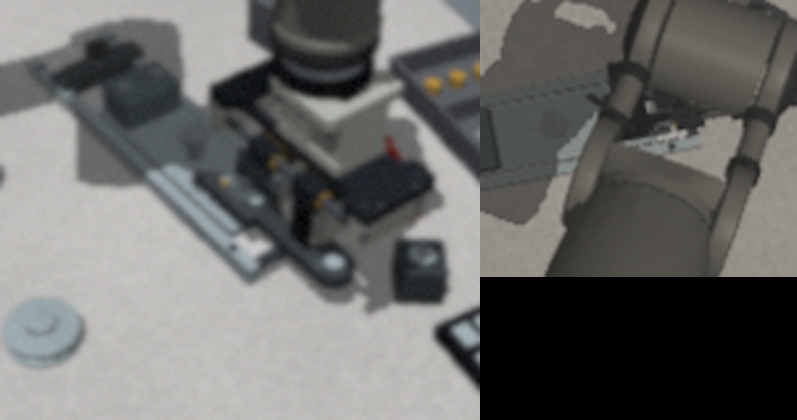

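The side crop shows the hook held level, with its latch-side lip at (205,180), its tail hole at (333,265) and the pin at (195,140). The top view is mostly blocked by the arm. I'll compare lateral positions in the side view.

```bash
python3 - <<'E'
from h import *
a=np.radians(102.14);u=np.array([np.cos(a),np.sin(a)]);v=np.array([-u[1],u[0]])
uv=lambda p:(float(np.round(p[:2]@u,4)),float(np.round(p[:2]@v,4)))
s=lambda x,y:(235+x/1.8,135+(y-272)/1.8)
c=lambda x,y:(235+x/3,130+y/3)
print('tcp',uv(np.array([.60708,-.12593])))
print('hole',uv(onz('side',[c(333,265)],.048)[0]))
print('tipL(+y lip)',uv(onz('side',[c(203,180)],.045)[0]),'exp y +31ish')
print('pin side',uv(onz('side',[s(119,341)],.05)[0]),'top',uv(onz('top',np.array([[279,114]])/3.2+[175,160],.05)[0]))
for q in((150,430),(200,402),(18,302)):print('rail',q,uv(onz('side',[s(*q)],.02)[0]))
# pin head blob in both raw views
for n,(x0,y0,x1,y1),nm in(('top',(250,185,275,208),'top0'),('side',(290,164,312,186),'side0')):
    im=cv2.imread(f'pics/{nm}_raw.png');g=cv2.cvtColor(im,6)[y0:y1,x0:x1];print(n);print(g[::2,::2] if 0 else g)
E
```

```text
tcp (-0.2508, -0.567)
hole (-0.2872, -0.5604)
tipL(+y lip) (-0.1386, -0.5388) exp y +31ish
pin side (-0.086, -0.5724) top (-0.0874, -0.5727)
rail (150, 430) (-0.238, -0.5138)
rail (200, 402) (-0.2387, -0.6058)
rail (18, 302) (0.1291, -0.5172)
top
[[119 120 121 121 123 124 122 112 105  99 105 113 115 108 101 102 113 124
  125 122 123 123 123 122 121]
 [124 120 111 103 100 104 112 114 111 102 104 116 124 126 124 123 123 121
  122 121 121 120 122 122 122]
 [104 111 115 110 101 102 115 123 125 124 121 121 122 122 120 120 122 120
  121 121 120 122 122 122 122]
 [101 113 123 124 123 122 122 121 121 120 120 120 120 120 121 120 120 121
  123 121 122 121 121 122 122]
 [120 121 121 122 120 119 119 120 120 109  98 100 112 121 121 120 121 121
  122 122 121 120 121 120 121]
 [119 120 119 119 119 119 120 120 109  87  76  75  90 101 113 120 120 121
  121 120 120 121 122 122 123]
 [120 120 119 120 121 120 120 110  88  75  74  75  72  74  91 100 114 121
  122 122 121 121 123 122 123]
 [120 120 120 120 122 121 109  87  76  71  78  91  94  96  93  83 107 122
  120 120 120 121 120 119 120]
 [122 121 120
[... 2914 characters left out ...]
6  85  81  81  87 100 124 146
  154 157 154 153]
 [153 152 152 152 149 143 124  96  74  68  69  69  72  77  82  94 112 138
  148 155 157 152]
 [153 151 153 152 150 146 125  95  75  63  62  64  70  77  84  93 114 137
  151 153 156 153]
 [151 154 151 152 151 149 134 111  85  68  68  69  74  82  90 108 129 145
  152 153 155 157]
 [152 152 152 153 153 152 142 121 100  88  87  88  95 105 114 130 143 154
  154 153 155 154]
 [152 154 153 152 153 152 148 134 121 114 114 119 127 134 138 145 152 153
  157 154 154 154]
 [153 151 154 152 150 151 151 148 143 141 141 142 146 148 150 151 151 154
  155 154 156 156]
 [153 151 151 154 153 151 153 152 152 150 150 150 151 151 153 152 153 153
  154 154 155 156]]
```

```bash
cat >> h.py <<'E'
YAW=np.radians(102.14);U=np.array([np.cos(YAW),np.sin(YAW)]);V=np.array([-U[1],U[0]])
def overlay(n,name,crop,s,zu=None,v0=0.):
    st=r.state();p=np.array(st['tool_pos']);y=np.array(st['ee_rot'])[:2,1];y/=np.linalg.norm(y);l=np.array([-y[1],y[0]])
    zu=p[2]-.2006 if zu is None else zu
    save(n,name);im=cv2.imread(f'pics/{name}_raw.png');x0,y0,x1,y1=crop
    im=cv2.resize(im[y0:y1,x0:x1],None,fx=s,fy=s,interpolation=cv2.INTER_CUBIC)
    H=lambda x,yy,z:np.r_[p[:2]+y*(x+.066)+l*(yy+v0),zu+z]
    def line(pts,col):
        q=((proj(n,pts)-[x0,y0]+.5)*s).round().astype(int);cv2.polylines(im,[q.reshape(-1,1,2)],False,col,1)
    line([H(-.118,-.018,.014),H(-.118,.018,.014),H(-.01,.018,.014)],(0,255,0))
    line([H(-.118,.018,0),H(-.01,.018,0)],(0,200,200)); line([H(.059,-.03,.014),H(.059,.031,.014)],(0,0,255))
    line([H(-.055,-.011,.014),H(-.055,.011,.014),H(-.077,.011,.014),H(-.077,.011,.054)],(255,0,255))
    cv2.imwrite(f'pics/{name}.png',im)
E
python3 - <<'E'
from h import *
overlay('side','s3',(280,160,370,230),8)
g=onz('top',[(263,197)],.05)[0];print('pin top',g,g[:2]@U,g[:2]@V)
g=onz('side',[(300,174.2)],.05)[0];print('pin side',g,g[:2]@U,g[:2]@V)
E
```

```text
pin top [0.57453473 0.03272171 0.05      ] -0.08883535816386223 -0.5685676225469315
pin side [0.57345858 0.03423905 0.05      ] -0.08712563585905296 -0.5678346387107829
```

View pics/s3.png

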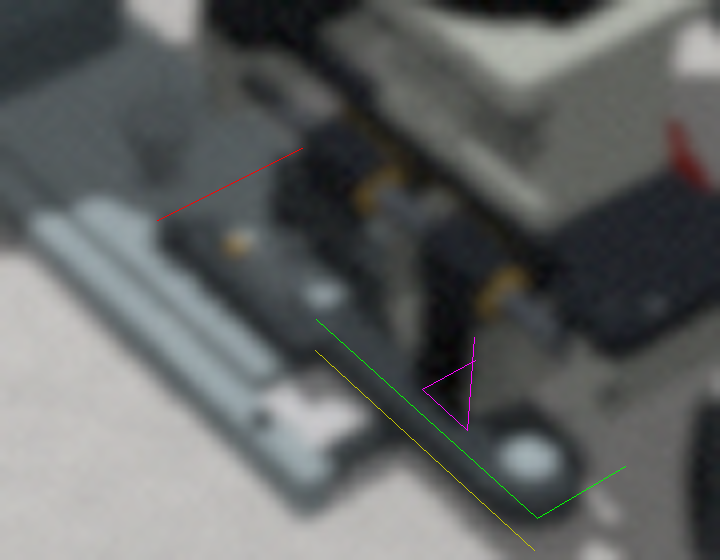

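The pin position agrees in both views (v = -0.568, u = -0.088), and the overlay puts the hook within about 2 mm of the held-centred pose. So the hook at v = -0.567 is lined up. Lower it and approach.

Emit:
jog_arm([
  {"translation": [0, 0, -0.006], "delta_rot": [0, 0, 0.3], "jaw": 0.0},
  {"translation": [-0.002, 0.01, -0.002], "delta_rot": [0, 0, 0], "jaw": 0.0},
  {"translation": [-0.002, 0.01, 0], "delta_rot": [0, 0, 0], "jaw": 0.0},
  {"translation": [-0.002, 0.01, 0], "delta_rot": [0, 0, 0], "jaw": 0.0},
  {"translation": [-0.002, 0.008, 0], "delta_rot": [0, 0, 0], "jaw": 0.0},
  {"translation": [0, 0, 0], "delta_rot": [0, 0, 0], "jaw": 0.0},
])

```text
t: 7.1
tool_pos: [0.5983, -0.0845, 0.2264]
ee_rot: [[-0.977, -0.211, -0.0], [-0.211, 0.977, 0.0], [0.0, 0.0, -1.0]]
wrist_force: [-0.3, 0.0, -2.7]
gripper_width: 0.0219
```

Emit:
jog_arm([
  {"translation": [-0.001, 0.005, 0], "delta_rot": [0, 0, 0], "jaw": 0.0},
  {"translation": [-0.0006, 0.003, 0], "delta_rot": [0, 0, 0], "jaw": 0.0},
  {"translation": [-0.0006, 0.003, 0], "delta_rot": [0, 0, 0], "jaw": 0.0},
  {"translation": [-0.0006, 0.003, 0], "delta_rot": [0, 0, 0], "jaw": 0.0},
  {"translation": [-0.0006, 0.003, 0], "delta_rot": [0, 0, 0], "jaw": 0.0},
  {"translation": [-0.0006, 0.003, 0], "delta_rot": [0, 0, 0], "jaw": 0.0},
  {"translation": [-0.0006, 0.003, 0], "delta_rot": [0, 0, 0], "jaw": 0.0},
])

```text
t: 7.98
tool_pos: [0.5941, -0.0613, 0.2269]
ee_rot: [[-0.978, -0.21, 0.003], [-0.21, 0.978, -0.002], [-0.002, -0.002, -1.0]]
wrist_force: [1.1, -3.9, -2.6]
gripper_width: 0.0216
```

Contact: about 4 N, so the sled is sliding. Continue.

Emit:
jog_arm([
  {"translation": [-0.0006, 0.003, 0], "delta_rot": [0, 0.1, 0], "jaw": 0.0},
  {"translation": [-0.0006, 0.003, 0], "delta_rot": [0, 0, 0], "jaw": 0.0},
  {"translation": [-0.0006, 0.003, 0], "delta_rot": [0, 0, 0], "jaw": 0.0},
  {"translation": [-0.0006, 0.003, 0], "delta_rot": [0, 0, 0], "jaw": 0.0},
  {"translation": [-0.0006, 0.003, 0], "delta_rot": [0, 0, 0], "jaw": 0.0},
  {"translation": [-0.0006, 0.003, 0], "delta_rot": [0, 0, 0], "jaw": 0.0},
])

```text
t: 8.72
tool_pos: [0.5904, -0.0429, 0.2271]
ee_rot: [[-0.978, -0.211, 0.001], [-0.211, 0.978, -0.003], [-0.001, -0.003, -1.0]]
wrist_force: [1.3, -3.4, -2.7]
gripper_width: 0.0216
```

Emit:
jog_arm([
  {"translation": [-0.0007, 0.003, -0.0003], "delta_rot": [0.1, 0, 0], "jaw": 0.0},
  {"translation": [-0.0007, 0.003, 0], "delta_rot": [0, 0, 0], "jaw": 0.0},
  {"translation": [-0.0007, 0.003, 0], "delta_rot": [0, 0, 0], "jaw": 0.0},
  {"translation": [-0.0007, 0.003, 0], "delta_rot": [0, 0, 0], "jaw": 0.0},
  {"translation": [-0.0007, 0.003, 0], "delta_rot": [0, 0, 0], "jaw": 0.0},
  {"translation": [-0.0007, 0.003, 0], "delta_rot": [0, 0, 0], "jaw": 0.0},
])

```text
t: 9.48
tool_pos: [0.5859, -0.0236, 0.2269]
ee_rot: [[-0.978, -0.211, 0.002], [-0.211, 0.978, -0.002], [-0.001, -0.002, -1.0]]
wrist_force: [0.0, -3.2, -2.3]
gripper_width: 0.0217
```

Emit:
jog_arm([
  {"translation": [-0.0007, 0.003, -0.0003], "delta_rot": [0.1, 0.1, 0], "jaw": 0.0},
  {"translation": [-0.0007, 0.003, 0], "delta_rot": [0, 0, 0], "jaw": 0.0},
  {"translation": [-0.0007, 0.003, 0], "delta_rot": [0, 0, 0], "jaw": 0.0},
  {"translation": [-0.0007, 0.003, 0], "delta_rot": [0, 0, 0], "jaw": 0.0},
])

```text
t: 9.98
tool_pos: [0.5841, -0.0147, 0.2276]
ee_rot: [[-0.977, -0.213, 0.004], [-0.213, 0.977, -0.009], [-0.002, -0.009, -1.0]]
wrist_force: [0.4, -11.1, -3.0]
gripper_width: 0.0215
```

The force is now 11 N, so the stop is met and the latch is loading. Continue with small steps.

Emit:
jog_arm([
  {"translation": [-0.0007, 0.003, -0.001], "delta_rot": [0.4, 0.2, 0], "jaw": 0.0},
  {"translation": [-0.0007, 0.003, 0], "delta_rot": [0.1, 0, 0], "jaw": 0.0},
  {"translation": [-0.0007, 0.003, 0], "delta_rot": [0.1, 0, 0], "jaw": 0.0},
])

```text
t: 10.35
tool_pos: [0.5829, -0.0098, 0.2273]
ee_rot: [[-0.977, -0.215, 0.004], [-0.215, 0.977, -0.007], [-0.002, -0.008, -1.0]]
wrist_force: [1.0, -12.0, -2.1]
gripper_width: 0.0218
```

Emit:
jog_arm([
  {"translation": [-0.0008, 0.0038, -0.0008], "delta_rot": [0.4, 0.2, 0], "jaw": 0.0},
  {"translation": [-0.0008, 0.0038, 0], "delta_rot": [0.2, 0.1, 0], "jaw": 0.0},
  {"translation": [-0.0008, 0.0038, 0], "delta_rot": [0.2, 0, 0], "jaw": 0.0},
  {"translation": [-0.0008, 0.0038, -0.0003], "delta_rot": [0.2, 0, 0], "jaw": 0.0},
])

```text
t: 10.85
tool_pos: [0.5806, 0.001, 0.2269]
ee_rot: [[-0.976, -0.216, 0.002], [-0.216, 0.976, 0.001], [-0.002, 0.0, -1.0]]
wrist_force: [0.7, -7.4, -2.7]
gripper_width: 0.0218
```

Emit:
jog_arm([
  {"translation": [-0.0008, 0.0035, -0.0005], "delta_rot": [0, 0.1, -0.3], "jaw": 0.0},
  {"translation": [-0.0008, 0.0035, 0], "delta_rot": [0.1, 0, 0], "jaw": 0.0},
  {"translation": [-0.0008, 0.0035, 0], "delta_rot": [0.1, 0, 0], "jaw": 0.0},
])

```text
t: 11.22
tool_pos: [0.5781, 0.0111, 0.2263]
ee_rot: [[-0.978, -0.211, 0.0], [-0.211, 0.978, 0.003], [-0.001, 0.003, -1.0]]
wrist_force: [0.9, 0.3, -2.0]
gripper_width: 0.0216
```

Emit:
jog_arm([
  {"translation": [-0.0005, 0.0025, 0], "delta_rot": [-0.1, 0, 0], "jaw": 0.0},
  {"translation": [-0.0004, 0.002, 0], "delta_rot": [0, 0, 0], "jaw": 0.0},
])

```text
t: 11.48
tool_pos: [0.5777, 0.0141, 0.2269]
ee_rot: [[-0.977, -0.213, 0.003], [-0.213, 0.977, -0.004], [-0.002, -0.005, -1.0]]
wrist_force: [1.6, -14.5, -2.6]
gripper_width: 0.0217
```

Emit:
jog_arm([
  {"translation": [-0.0003, 0.0015, 0], "delta_rot": [0.2, 0.1, 0], "jaw": 0.0},
  {"translation": [-0.0003, 0.0015, 0], "delta_rot": [0.1, 0, 0], "jaw": 0.0},
])

```text
t: 11.72
tool_pos: [0.5776, 0.0144, 0.227]
ee_rot: [[-0.977, -0.214, 0.003], [-0.214, 0.977, -0.006], [-0.002, -0.006, -1.0]]
wrist_force: [1.3, -9.9, -4.2]
gripper_width: 0.0216
```

Emit:
jog_arm([
  {"translation": [-0.0005, 0.0024, -0.0005], "delta_rot": [0.3, 0.1, 0], "jaw": 0.0},
  {"translation": [0, 0, 0], "delta_rot": [0.1, 0, 0], "jaw": 0.0},
])

```text
t: 11.98
tool_pos: [0.5778, 0.014, 0.2269]
ee_rot: [[-0.977, -0.215, 0.003], [-0.215, 0.976, -0.005], [-0.002, -0.006, -1.0]]
wrist_force: [-0.1, -0.4, -3.1]
gripper_width: 0.0216
```

```bash
python3 - <<'E'
from h import *
overlay('side','s4',(250,120,350,200),7)
print(r.state()['wrist_force'],r.state()['tool_pos'])
E
```

```text
[ 0.51933812 -5.8363405  -2.7084364 ] [0.57779796 0.01410754 0.22696917]
```

View pics/s4.png

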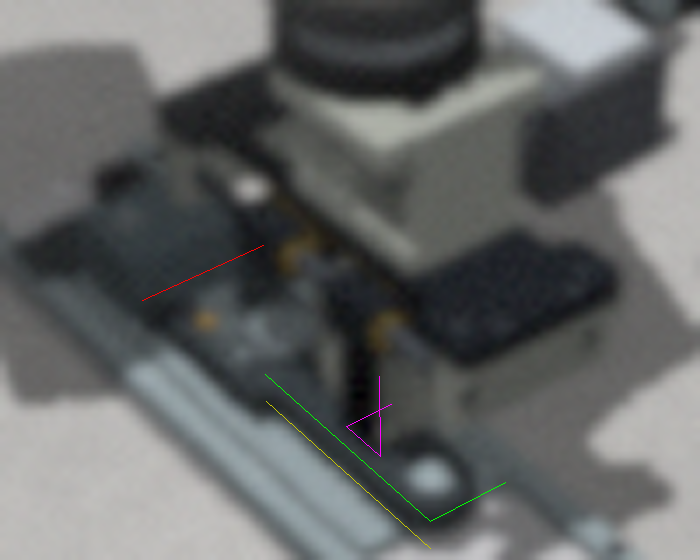

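The force rose to 14 N without any further travel, so the pin is at the slot's back wall. The latch lies in shadow and can't be seen clearly, so a gentle pull will show whether it shut.

Emit:
jog_arm([
  {"translation": [0.0006, -0.003, -0.0005], "delta_rot": [0.2, 0.1, -0.3], "jaw": 0.0},
  {"translation": [0.0006, -0.003, 0], "delta_rot": [0, 0, 0], "jaw": 0.0},
  {"translation": [0.0006, -0.003, 0], "delta_rot": [0, 0, 0], "jaw": 0.0},
  {"translation": [0.0006, -0.003, 0], "delta_rot": [0, 0, 0], "jaw": 0.0},
  {"translation": [0.0006, -0.003, 0], "delta_rot": [0, 0, 0], "jaw": 0.0},
  {"translation": [0.0006, -0.003, 0], "delta_rot": [0, 0, 0], "jaw": 0.0},
  {"translation": [0.0006, -0.003, 0], "delta_rot": [0, 0, 0], "jaw": 0.0},
])

```text
t: 12.9
tool_pos: [0.5813, -0.0051, 0.2258]
ee_rot: [[-0.978, -0.21, -0.002], [-0.21, 0.978, 0.004], [0.001, 0.005, -1.0]]
wrist_force: [-0.0, 3.2, -2.5]
gripper_width: 0.0217
```

The pull reads 3.2 N, so the sled is following on the latch. Draw it home: about 74 mm remain.

Emit:
jog_arm([
  {"translation": [0.0008, -0.004, 0], "delta_rot": [-0.2, -0.1, 0], "jaw": 0.0},
  {"translation": [0.0008, -0.004, 0], "delta_rot": [0, 0, 0], "jaw": 0.0},
  {"translation": [0.0008, -0.004, 0], "delta_rot": [0, 0, 0], "jaw": 0.0},
  {"translation": [0.0008, -0.004, 0], "delta_rot": [0, 0, 0], "jaw": 0.0},
  {"translation": [0.0008, -0.004, 0], "delta_rot": [0, 0, 0], "jaw": 0.0},
  {"translation": [0.0008, -0.004, 0], "delta_rot": [0, 0, 0], "jaw": 0.0},
  {"translation": [0.0008, -0.004, 0], "delta_rot": [0, 0, 0], "jaw": 0.0},
  {"translation": [0.0008, -0.004, 0], "delta_rot": [0, 0, 0], "jaw": 0.0},
])

```text
t: 13.9
tool_pos: [0.5878, -0.0391, 0.2257]
ee_rot: [[-0.978, -0.21, -0.001], [-0.21, 0.978, 0.001], [0.001, 0.002, -1.0]]
wrist_force: [-1.1, 3.2, -2.6]
gripper_width: 0.0217
```

Emit:
jog_arm([
  {"translation": [0.0012, -0.004, 0], "delta_rot": [0, 0, 0], "jaw": 0.0},
  {"translation": [0.0011, -0.004, 0], "delta_rot": [0, 0, 0], "jaw": 0.0},
  {"translation": [0.0009, -0.004, 0], "delta_rot": [0, 0, 0], "jaw": 0.0},
  {"translation": [0.0009, -0.004, 0], "delta_rot": [0, 0, 0], "jaw": 0.0},
  {"translation": [0.0009, -0.004, 0], "delta_rot": [0, 0, 0], "jaw": 0.0},
  {"translation": [0.0009, -0.004, 0], "delta_rot": [0, 0, 0], "jaw": 0.0},
  {"translation": [0.0008, -0.003, 0], "delta_rot": [0, 0, 0], "jaw": 0.0},
])

```text
t: 14.78
tool_pos: [0.5948, -0.0681, 0.2256]
ee_rot: [[-0.978, -0.21, -0.002], [-0.21, 0.978, 0.001], [0.002, 0.002, -1.0]]
wrist_force: [-0.3, 3.6, -2.3]
gripper_width: 0.0217
```

Emit:
jog_arm([
  {"translation": [0.0006, -0.0025, 0], "delta_rot": [0, 0, 0], "jaw": 0.0},
  {"translation": [0.0006, -0.0025, 0], "delta_rot": [0, 0, 0], "jaw": 0.0},
  {"translation": [0.0006, -0.0025, 0], "delta_rot": [0, 0, 0], "jaw": 0.0},
  {"translation": [0.0006, -0.0025, 0], "delta_rot": [0, 0, 0], "jaw": 0.0},
])

```text
t: 15.28
tool_pos: [0.5966, -0.0764, 0.2248]
ee_rot: [[-0.978, -0.209, -0.006], [-0.209, 0.978, 0.007], [0.004, 0.008, -1.0]]
wrist_force: [-1.6, 14.3, -2.6]
gripper_width: 0.0216
```

14 N at u = -0.200, where the near stop was predicted (-0.2016). Hold, then lower the hook onto the sled.

Emit:
jog_arm([
  {"translation": [0, -0.0005, 0], "delta_rot": [-0.3, -0.2, 0], "jaw": 0.0},
  {"translation": [0, -0.0005, 0], "delta_rot": [0, 0, 0], "jaw": 0.0},
  {"translation": [0, 0, -0.001], "delta_rot": [0, 0, 0], "jaw": 0.0},
  {"translation": [0, 0, -0.001], "delta_rot": [0, 0, 0], "jaw": 0.0},
  {"translation": [0, 0, -0.001], "delta_rot": [0, 0, 0], "jaw": 0.0},
])

```text
t: 15.9
tool_pos: [0.597, -0.0758, 0.2226]
ee_rot: [[-0.978, -0.209, -0.001], [-0.209, 0.978, 0.005], [0.0, 0.005, -1.0]]
wrist_force: [-5.0, 6.3, 10.7]
gripper_width: 0.0217
```

The hook is resting on the sled (Fz rose by 13 N). Ease off, open a little, then retreat upward.

Emit:
jog_arm([
  {"translation": [0, 0, 0.0003], "delta_rot": [-0.2, 0, 0], "jaw": 0.0},
  {"translation": [0, 0, 0], "delta_rot": [0, 0, 0], "jaw": 0.045},
  {"translation": [0, 0, 0], "delta_rot": [0, 0, 0], "jaw": 0.045},
  {"translation": [0, 0, 0], "delta_rot": [0, 0, 0], "jaw": 0.045},
  {"translation": [0, 0, 0], "delta_rot": [0, 0, 0], "jaw": 0.045},
])

```text
t: 16.52
tool_pos: [0.5975, -0.0775, 0.224]
ee_rot: [[-0.978, -0.208, 0.002], [-0.208, 0.978, -0.001], [-0.002, -0.002, -1.0]]
wrist_force: [-0.1, 0.3, 0.2]
gripper_width: 0.045
```

Emit:
jog_arm([
  {"translation": [0, 0, 0.015], "delta_rot": [0, 0, 0], "jaw": 0.045},
  {"translation": [0, 0, 0.03], "delta_rot": [0, 0, 0], "jaw": 0.045},
  {"translation": [0, 0, 0.05], "delta_rot": [0, 0, 0], "jaw": 0.045},
  {"translation": [0, 0, 0.05], "delta_rot": [0, 0, 0], "jaw": 0.045},
  {"translation": [-0.01, 0.055, 0.02], "delta_rot": [0, 0, 0], "jaw": 0.045},
  {"translation": [-0.03, 0.055, 0], "delta_rot": [0, 0, 0], "jaw": 0.045},
  {"translation": [-0.03, 0.055, 0], "delta_rot": [0, 0, 0], "jaw": 0.045},
  {"translation": [-0.03, 0.055, 0], "delta_rot": [0, 0, 0], "jaw": 0.045},
  {"translation": [-0.03, 0.055, 0], "delta_rot": [0, 0, 0], "jaw": 0.045},
  {"translation": [-0.03, 0.055, 0], "delta_rot": [0, 0, 0], "jaw": 0.045},
])

```text
t: 17.77
tool_pos: [0.4351, 0.2509, 0.4053]
ee_rot: [[-0.98, -0.2, 0.018], [-0.2, 0.98, -0.001], [-0.017, -0.004, -1.0]]
wrist_force: [0.7, 0.9, 0.1]
gripper_width: 0.0449
```

Emit:
jog_arm([
  {"translation": [-0.05, 0.03, 0], "delta_rot": [0, 0, 0], "jaw": 0.045},
  {"translation": [-0.05, 0.03, 0], "delta_rot": [0, 0, 0], "jaw": 0.045},
  {"translation": [-0.05, 0.03, 0], "delta_rot": [0, 0, 0], "jaw": 0.045},
  {"translation": [-0.03, 0.04, 0], "delta_rot": [0, 0, 0], "jaw": 0.045},
  {"translation": [0, 0, 0], "delta_rot": [0, 0, 0], "jaw": 0.045},
])

```text
t: 18.4
tool_pos: [0.2458, 0.3862, 0.4115]
ee_rot: [[-0.978, -0.206, 0.025], [-0.206, 0.979, 0.007], [-0.026, 0.001, -1.0]]
wrist_force: [0.4, -1.3, -0.4]
gripper_width: 0.0453
```

```bash
python3 - <<'E'
from h import *
save('side','s5');save('top','t5');s=r.state();print(s['t'],s['tool_pos'],s['wrist_force'])
a=cv2.resize(cv2.imread('pics/s5_raw.png')[130:230,240:360],None,fx=3.3,fy=3.3,interpolation=cv2.INTER_CUBIC)
b=cv2.resize(cv2.imread('pics/t5_raw.png')[150:250,175:375],None,fx=4,fy=4,interpolation=cv2.INTER_CUBIC)[::1]
b=cv2.resize(b,(660,330));o=np.zeros((600,700,3),np.uint8);o[:a.shape[0]-60,:a.shape[1]]=a[30:-30];o[270:600,:660]=b
cv2.imwrite('pics/c5.png',o);print(a.shape)
E
```

```text
18.5 [0.24761244 0.38464678 0.41114369] [ 1.14706567 -0.95744939  0.7005649 ]
(330, 396, 3)
```

View pics/c5.png

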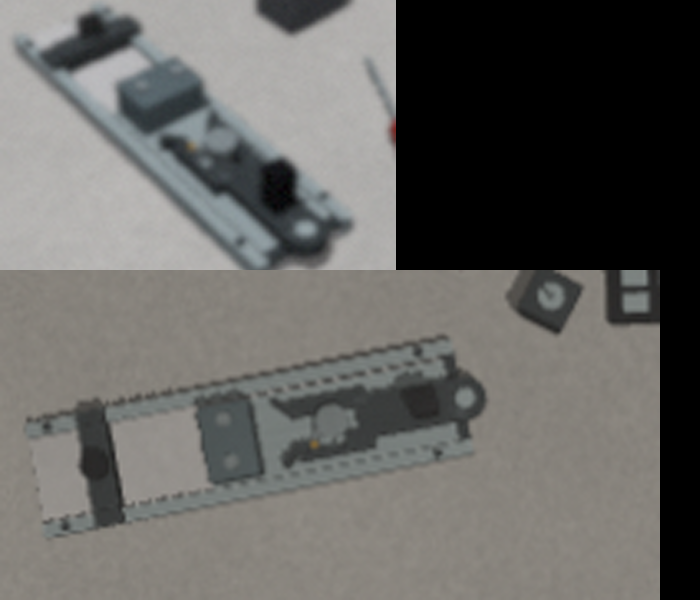

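The view shows the sled at the near end, the hook lying flat with the pin head (333,425) in its slot, and the arm clear. One numerical check before handing in.

```bash
python3 - <<'E'
from h import *
c=lambda x,y:(175+x/3.3,150+(y-270)/3.3)
p=onz('top',[c(333,425)],.05)[0][:2];h=onz('top',[c(466,398)],.036)[0][:2]
print('pin rail x,y',p@U+.0636,p@V+.5675,'hole-pin',(p-h)@U,(p-h)@V)
t=onz('top',[c(272,402),c(285,462)],.036)[:,:2];m=t.mean(0);print('lip tips - pin',(m-p)@U,(m-p)@V)
d=m-h;print('hook yaw',np.degrees(np.arctan2(d[1],d[0])))
b=onz('top',[c(122,522),c(205,400),c(110,405),c(215,482)],.02)[:,:2]; print((b@U+.0636).round(3))
E
```

```text
pin rail x,y -0.05960461867805883 0.005675176663717529 hole-pin 0.1114257357969334 0.001857102108792087
lip tips - pin 0.046425820644992496 -0.004464360580695846
hook yaw 101.19372283145633
[0.132 0.044 0.125 0.049]
```

```bash
python3 - <<'E'
from cell import r
print(r.finish_job())
E
```

```text
the job is handed in; nothing more can be done
None
```

I gripped the hook by its black block, pushed its mouth onto the pin until the latch snapped shut, and drew the sled back against the near stop. I then laid the hook on the sled, let go and backed the arm away. The job was handed in at about 18.5 s; no verdict is reported.

**Forces at the wrist:** the sled slid at about 3–4 N and the latch took about 12 N. I read about 14 N when the pin reached the back of the slot and again when the sled met the near stop. All these readings are well under the 40 N limit, though I only had one at the end of each move, so brief peaks in between were not seen.

**Last picture:**
- **Sled:** the pin is at rail x ≈ -59.6 mm (home is -60).
- **Hook:** it lies flat, with the pin about 7–13 mm forward in the slot, near the 12 mm where it bears on the latch.
- **Arm:** it is clear of everything.

**Less certain:**
- **Latch:** I could not see its angle directly while coupling, because it lay in shadow. That it shut is judged from the sled following the pull and the latch holding 14 N at the near stop.
- **Sideways pin position:** the last check gave about 5.7 mm at rail y, which cannot be right because the channel allows only about 2 mm. I put it down to picking the pin's centre badly in the shadow; the earlier two-view estimate had the pin within about 1 mm of the rail's centre line.

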